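# Stack a pressure filter holder on its base

## Task

Put the filter holder together on the base that is bolted to the bench: first set the body section face down over the base's centring spigot, then the inlet cap over the spigot on top of the section. Lower each one gently, do not drop it, so that its flange sits flush and level, and turn it so that the bolt ears of base, section and cap line up one above the other. Leave the beaker, the bottle and the tube rack where they stand.

Things in the scene. Friction and masses are not known exactly. Their poses are not given: they have to be found in the camera images.
- base_seat (a point): Centre of the upper flange face of the aluminium base, 50 mm above the bench. Base fixed: foot 100 wide, column 52, flange 76 wide, 8 thick, two bolt ears 24 wide on opposite sides, 108 over the ears; a spigot stands on the flange, 36 wide, 12 high, top 4 mm tapering to 30. Hose nozzle sideways from the column, square to the ears, 49 from the axis. z up, x along the ears. All sizes mm.
- section_center (a point): Loose aluminium body section, 0.3 kg, stands face down on the bench: flange and ears as the base's (76, 108, 8 thick), then a round body 56 mm wide to a flat top face 48 above its underside, with a spigot as the base's on top (60 in all). Underside recess 39 wide, 14 deep. Point: on the axis, 30 above the underside, at grip height. z up, x along the ears; a half turn is the same.
- cap_center (a point): Loose aluminium inlet cap, 0.25 kg, stands face down on the bench: flange and ears as the base's (76, 108, 8 thick), then a round body 50 mm wide up to 46 (bevel from 42), thin hose nozzle on top, 16 wide, to 62. Underside recess 39 wide, 14 deep. Point: on the axis, 30 above the underside, at grip height. z up, x along the ears; a half turn is the same.
- section_top (a point): Centre of the section's flat top face, at the foot of its spigot, 48 mm above the section's underside. The underside of the seated cap lies on this face, as the underside of the seated section lies on the base's flange face; the recesses have 1.5 mm of play round the spigots. Section and cap start left and right of the base, either way round.
- beaker_center (a point): Glass beaker, bystander, 72 mm wide, 90 mm high, open at the top; this point is on its axis, half-way up.
- bottle_center (a point): Reagent bottle with an orange cap, bystander, 72 mm wide, 150 mm high; this point is on its axis, half-way up.
- rack_center (a point): Small orange tube rack, bystander, 70 x 110 mm, 60 mm high (long side along its y); this point is its centre.
Things that resemble listed ones, but are neither listed nor needed, are in the scene too. What is shaped like the part that bears base_seat but turquoise is not meant.

How it is judged:
By the outcome, as a careful person would: the job done as asked, in the order asked, and still so for the second after the job is handed in, with the robot touching nothing.
It also fails if it takes over 58 s, if anything falls off the work surface, if the arm or the gripper's body presses on something with over 40 N, if the wrist force passes 120 N, or if a joint passes its speed limit or range.

## Robot

A 7-joint arm with a two-finger parallel gripper is mounted at the origin on the work surface. World frame = base frame: x ahead of the robot, y to its left, z up, the work surface at z = 0. Lengths are in mm, angles in rad, forces in N, time in s.
With the tool pointing down it reaches from about 350 to 900 mm from the base axis. Payload 8.1 kg.
Tool frame: the origin (TCP) lies on the centre line of the jaws, within the pads' length; the fingertips stand 25 mm ahead of it and the grasp point (between the pads) lies 6 mm ahead of it; y points along the fingers, z is the direction in which the jaws open and shut, and the axes are right-handed (so a half turn about y gives the same grasp; the last joint's range is limited). The gripper opens to 85 mm and grips with 20 to 120 N. Pads are 22 mm wide; open, the fingers measure 114 mm over their backs; the gripper's body (76 mm by 85 mm) begins 54 mm behind the grasp point. The pads swing forward as they close: fully open they stand 13 mm farther back than shut.
Start: joints at [-1.428, 0.434, 0.025, 1.573, -0.012, 1.134, -0.075], TCP at [152.109, 606.22, 256.323] pointing down, gripper open.
Joint ranges: [-2.62, 2.62], [-0.44, 2.09], [-1.27, 1.32], [0.08, 2.57], [-1.32, 4.46], [0.12, 2], [-2.74, 2.74]. Speed limits (rad/s): [2.22, 2.22, 3.01, 3.01, 3.14, 3.14, 3.14].

## Interface

Orientations are given as a rotation vector (axis times angle).
In Python, from workcell import robot gives the robot as it stands. The module is installed in compiled form; this text tells all that it offers.
- The arm moves only by the tool move_arm, never from a script. Its argument "motion" is a list that holds one entry, the list of rows, each a list of 6 numbers: the shift along the tool's x, y, z in mm, then the turn, a rotation vector about the tool's x, y, z in rad. A call has exactly 10 rows; each row is the pose to reach, as a shift and turn from the pose commanded when the call began, along the tool's axes at that moment; what a row does not reach only later rows make up. A row lasts 1/10 s, in which the tool goes at most 50 mm and 8.59 degrees, less where a joint would pass 70% of its speed; a pose out of reach is approached as far as the arm can. A call with a gripper value outside its range is refused whole. "grip" is the closure, from -1 (fully open) to 1 (shut), so that 0 is half open, set as the call begins (left out, the last holds). The fingers move at their own pace and stop on an object; "force" is the grip in N (left out, the last holds). Time passes only in rows, so rows that repeat a pose let the fingers close, or fill a call up. It gives the time, the measured TCP pose, the force and the opening at its end, in the units of the state.
- robot.read_state(): the state, without advancing time (a new reading comes with each control period).
- robot.read_camera(name): name is "scene" or "top" or "wrist"; returns a dict with "frame" (384x512x3 uint8, red, green, blue), "mtx" (3x3 intrinsics, pixels), "world_from_camera" (4x4, takes a point from camera to world coordinates); the wrist camera has in their place "hand_eye" (4x4, takes a point from camera to tool coordinates, whose origin is the TCP and whose axes are the tool frame's). Camera axes: x right, y up, looking along -z (the intrinsics and any distortion apply to the point x, -y, -z); pixel columns grow to the right and rows downward; lengths in mm; the calibration is good to about 2 mm. A picture is of the moment at which its call begins: read the wrist's pose just before it. There is no depth.
- robot.close_job(): hands the job in, once; it reports no verdict.
Trained networks look in a picture, given as the dict that the camera call returned (one of the last four; its "shot" number tells which), for a name from the list of things; names that differ only in an ending like _2 or _b are one class to them, and where a whole thing is asked for, a point or a joint stands for the part that bears it (a point fixed in the world has none). Each returns a list of dicts, best first, with "confidence" (0 to 1); they miss things now and then, are a little off and sometimes report something else, mostly with a low value. They report only what shows in the picture. A call takes as long as a camera call. They do not tell look-alikes from the thing itself.
- robot.silhouettes(picture, thing): "region" (384x512 bool, what is visible of it) and "bbox" ([left, top, right, bottom] in pixels, round what is visible of it).
- robot.place_of(picture, thing): "uv" ([column, row] in pixels: a listed point, or the origin of a listed thing).
The state is a dict: "time_s": time; "joint_positions": joint angles; "qd": joint speeds; "tau": joint torques, N m; "position": TCP position; "orientation": TCP orientation; "wrist_force": force on the tool from outside, world axes, zero at the start; "wrist_torque": the same for the moment, N m; "opening": opening from 0.0 (shut) to 1.0 (fully open).
Only numpy, scipy, OpenCV 4.12 (cv2) and the standard library are available. Lean on these libraries where they do the work, as an engineer would, in place of code of your own. Each camera call takes 0.05 s, during which the arm holds its last target. There are 200 camera calls.

## Working session

There is one attempt and no reset: what is moved stays moved. The work goes in short steps, Python scripts to look and compute and a tool call to move; the robot and the scene stay as the last step left them, time stands still between calls to the robot, and variables do not carry over. Pictures are saved under pics/ and viewed, about 8 in all and at most 12, crops included, and the job is handed in when it is done.

Besides the shell and the picture viewer there is one more tool, called by a JSON object that holds its "name" and its "arguments". move_arm: Moves the arm, as the interface text tells. Its arguments: {"type":"object","properties":{"motion":{"type":"array","items":{"type":"array","items":{"type":"array","items":{"type":"number"}}}},"grip":{"type":"number"},"force":{"type":"number"}},"required":["motion"]}

```bash
mkdir -p pics; python3 - <<'E'
from workcell import robot
import cv2,numpy as np,pickle
s=robot.read_state(); print({k:np.round(v,3) for k,v in s.items()})
for n in("scene","top"):
    p=robot.read_camera(n); cv2.imwrite(f"pics/{n}0.png",p["frame"][:,:,::-1])
    print(n,np.round(p["mtx"],1).tolist(),np.round(p["world_from_camera"],3).tolist(),[k for k in p])
    for t in("base_seat","section_center","cap_center","section_top","beaker_center","bottle_center","rack_center"):
        print(t,[(np.round(d["uv"],1).tolist(),round(d["confidence"],2)) for d in robot.place_of(p,t)])
E
```

```text
{'time_s': np.float64(0.0), 'joint_positions': array([-1.428,  0.435,  0.025,  1.574, -0.012,  1.134, -0.075]), 'qd': array([-0.002, -0.   , -0.001,  0.001, -0.001,  0.001, -0.   ]), 'tau': array([ 1.0000e-03, -6.7045e+01,  1.0250e+00, -3.1621e+01,  1.5000e-02,
        1.2000e-02, -0.0000e+00]), 'position': array([151.999, 605.725, 255.497]), 'orientation': array([-1.564,  0.193, -0.193]), 'wrist_force': array([ 0.291, -0.501, -0.437]), 'wrist_torque': array([-0.048, -0.012,  0.004]), 'opening': np.float64(1.0)}
scene [[358.0, 0.0, 249.4], [0.0, 358.0, 187.2], [0.0, 0.0, 1.0]] [[-0.757, -0.368, 0.539, 1149.543], [0.653, -0.413, 0.635, 790.674], [-0.011, 0.833, 0.553, 693.798], [0.0, 0.0, 0.0, 1.0]] ['frame', 'mtx', 'world_from_camera', 'shot']
base_seat [([224.0, 160.0], 0.93), ([289.7, 166.9], 0.6)]
section_center [([298.4, 208.9], 0.78), ([207.2, 245.7], 0.21)]
cap_center [([178.4, 164.1], 0.82)]
section_top [([295.0, 204.0], 0.87)]
beaker_center [([172.6, 197.6], 0.75)]
bottle_center []
rack_center [([209.3, 244.1], 0.87)]
top [[465.7, 0.0, 257.6], [0.0, 465.7, 183.7], [0.0, 0.0, 1.0]] [[0.016, 0.999, -0.051, 470.313], [-1.0, 0.017, 0.01, 100.437], [0.011, 0.051, 0.999, 1480.315], [0.0, 0.0, 0.0, 1.0]] ['frame', 'mtx', 'world_from_camera', 'shot']
base_seat [([272.1, 244.8], 0.75), ([329.7, 203.3], 0.57)]
section_center [([214.3, 203.8], 0.69)]
cap_center [([374.8, 166.9], 0.65), ([307.4, 121.3], 0.59)]
section_top [([211.5, 205.0], 0.93)]
beaker_center [([310.1, 123.0], 0.77)]
bottle_center [([138.6, 217.8], 0.75), ([373.6, 168.3], 0.21)]
rack_center [([236.4, 113.7], 0.93)]
```

View pics/top0.png

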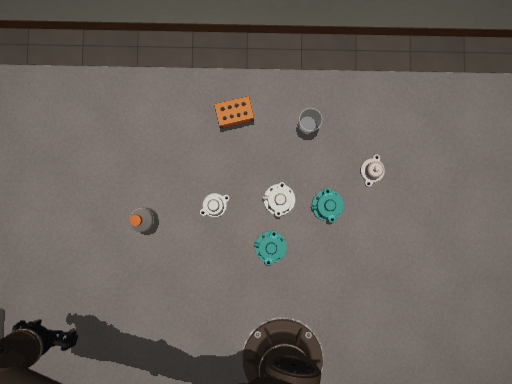

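View pics/scene0.png

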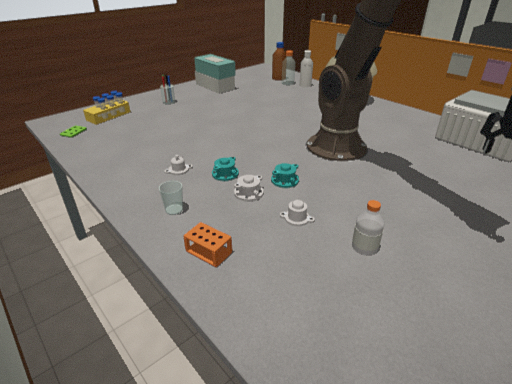

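```bash
cat > h.py <<'E'
import numpy as np,cv2
from workcell import robot
from scipy.spatial.transform import Rotation as R
def tool():
    s=robot.read_state(); T=np.eye(4); T[:3,:3]=R.from_rotvec(s["orientation"]).as_matrix(); T[:3,3]=s["position"]; return T,s
def ray(uv,K,W,z):
    d=W[:3,:3]@np.array([(uv[0]-K[0,2])/K[0,0],-(uv[1]-K[1,2])/K[1,1],-1]); o=W[:3,3]
    return o+d*(z-o[2])/d[2]
def proj(P,K,W):
    c=np.linalg.inv(W)@np.r_[P,1]; return np.array([K[0,0]*c[0]/-c[2]+K[0,2],K[1,1]*c[1]/c[2]+K[1,2]])
def shift(T,P,ang=None):
    """tool-frame shift to world point P; turn"""
    return T[:3,:3].T@(np.asarray(P)-T[:3,3])
E
python3 - <<'E'
from h import *
p=robot.read_camera("top");K,W=p["mtx"],p["world_from_camera"]
f=p["frame"][:,:,::-1]
cv2.imwrite("pics/crop1.png",cv2.resize(f[145:275,190:395],None,fx=3.9,fy=3.9,interpolation=cv2.INTER_CUBIC))
for n,uv,z in(("base",(280,199),50),("sec",(214.5,205),60),("cap",(374.8,168),46),("turqA",(271,248),50),("turqB",(329,205),50),("beaker",(310,122),45),("rack",(236,113),30),("bottle",(140,219),75)):
    print(n,np.round(ray(uv,K,W,z)))
p=robot.read_camera("scene")
for t in ("section_center","cap_center","base_seat","section_top"):
    z={"section_center":30,"cap_center":30,"base_seat":50,"section_top":48}[t]
    print(t,[(np.round(ray(d["uv"],p["mtx"],p["world_from_camera"],z)).tolist()) for d in robot.place_of(p,t)])
print("base scene",ray((249,181),p["mtx"],p["world_from_camera"],55))
T,s=tool();print(np.round(T,3))
p=robot.read_camera("wrist");print(np.round(p["hand_eye"],3).tolist(),p["mtx"].tolist(),p.keys())
E
```

```text
base [498.  16.  50.]
sec [476. 216.  60.]
cap [ 598. -277.   46.]
turqA [347.  42.  50.]
turqB [ 482. -135.   50.]
beaker [739. -74.  45.]
rack [766. 157.  30.]
bottle [430. 437.  75.]
section_center [[477.0, 226.0, 30.0]]
cap_center [[593.0, -286.0, 30.0]]
base_seat [[355.0, 44.0, 50.0], [485.0, -135.0, 50.0], [502.0, 27.0, 50.0]]
section_top [[746.0, -72.0, 48.0], [467.0, 213.0, 48.0]]
base scene [503.2954034   28.04502249  55.        ]
[[ 9.70000e-01  0.00000e+00  2.43000e-01  1.52114e+02]
 [-2.43000e-01  0.00000e+00  9.70000e-01  6.06224e+02]
 [ 0.00000e+00 -1.00000e+00  0.00000e+00  2.56347e+02]
 [ 0.00000e+00  0.00000e+00  0.00000e+00  1.00000e+00]]
[[-0.0, -0.954, -0.299, -75.98], [0.0, 0.299, -0.954, -117.41], [1.0, -0.0, -0.0, -2.201], [0.0, 0.0, 0.0, 1.0]] [[307.6040364934929, 0.0, 256.34438068441005], [0.0, 307.6040364934929, 193.46395363349222], [0.0, 0.0, 1.0]] dict_keys(['frame', 'mtx', 'hand_eye', 'shot'])
```

View pics/crop1.png

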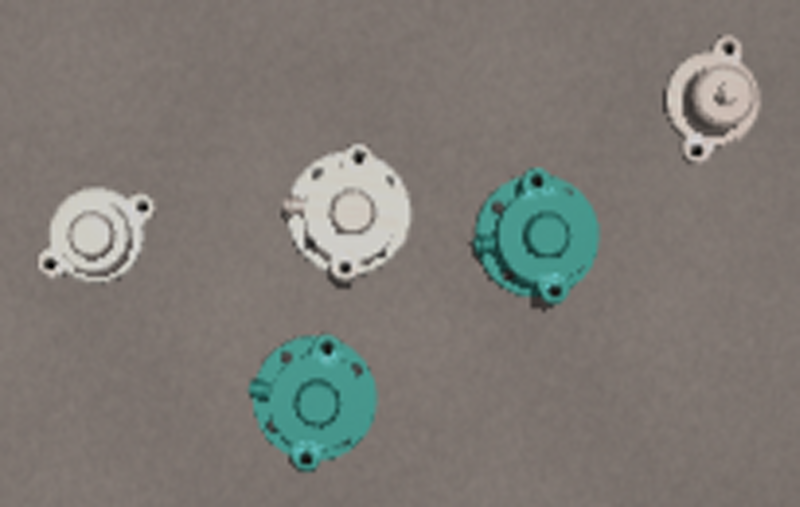

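Base: the aluminium one at top (280,199), with nozzle and foot. The look-alikes at (270,248) and (329,205) are turquoise, so not meant. Section: top (214,205), ears running diagonally. Cap: top (374,168), with the thin nozzle. Moving the wrist camera over the section.

{"name": "move_arm", "arguments": {"motion": [[[409,76,-300,0,1.5,0],[409,76,-300,0,1.5,0],[409,76,-300,0,1.5,0],[409,76,-300,0,1.5,0],[409,76,-300,0,1.5,0],[409,76,-300,0,1.5,0],[409,76,-300,0,1.5,0],[409,76,-300,0,1.5,0],[409,76,-300,0,1.5,0],[409,76,-300,0,1.5,0]]], "grip": -1, "force": 40}}

```text
time_s: 2.15
position: [468.8, 224.0, 182.4]
orientation: [-1.117, 1.341, -1.341]
wrist_force: [0.9, 0.4, 0.4]
opening: 1.003
```

```bash
python3 - <<'E'
from h import *
T,s=tool();print(s["time_s"],np.round(T,3).tolist(),np.round(s["joint_positions"],2),np.abs(s["qd"]).max())
p=robot.read_camera("wrist");W=T@p["hand_eye"];np.savez("w1.npz",f=p["frame"],K=p["mtx"],W=W,T=T)
cv2.imwrite("pics/w1.png",p["frame"][:,:,::-1])
for t,z in(("section_center",30),("section_top",48)):
  for d in robot.place_of(p,t): print(t,d["uv"],d["confidence"],ray(d["uv"],p["mtx"],W,z))
E
```

```text
2.15 [[-0.18, 0.001, 0.984, 468.78], [-0.984, 0.001, -0.18, 224.027], [-0.001, -1.0, 0.001, 182.351], [0.0, 0.0, 0.0, 1.0]] [-0.91  0.36  0.48  1.95 -0.21  0.88 -0.51] 0.6882358931934889
section_center [265.4, 184.4] 0.7 [476.94394065 220.95003208  30.        ]
section_top [266.2, 192.5] 0.83 [476.73321795 218.78526252  48.        ]
```

View pics/w1.png

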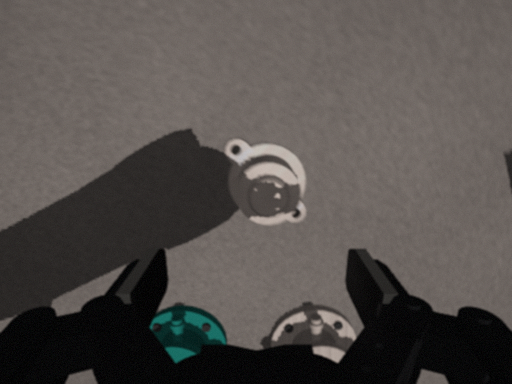

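The wrist view shows the section at (268,187) with ear holes at (236,149) and (297,213). The white and turquoise bases are at the bottom edge. The arm was still settling, so I'm re-measuring.

```bash
cat >> h.py <<'E'
def hole(f,uv,r=7):
    g=cv2.cvtColor(f,cv2.COLOR_RGB2GRAY).astype(float); u,v=np.round(uv).astype(int)
    w=g[v-r:v+r+1,u-r:u+r+1]; yy,xx=np.mgrid[-r:r+1,-r:r+1]
    t=np.clip(np.percentile(w,60)*0.6-w,0,None)*(xx**2+yy**2<=r*r)
    return np.array([u+(t*xx).sum()/t.sum(),v+(t*yy).sum()/t.sum()])
def goto(T,P,yaw=None):
    "shift and turn; yaw=world angle of tool x, deg; also levels the tool"
    if yaw is None: yaw=np.degrees(np.arctan2(T[1,0],T[0,0]))
    c,s_=np.cos(np.radians(yaw)),np.sin(np.radians(yaw))
    D=np.array([[c,0,-s_],[s_,0,c],[0,-1,0]])
    return np.round(shift(T,P),1),np.round(R.from_matrix(T[:3,:3].T@D).as_rotvec(),3)
E
python3 - <<'E'
from h import *
robot.read_camera("wrist");robot.read_camera("wrist")
T,s=tool();print(s["time_s"],np.round(T,3).tolist(),np.abs(s["qd"]).max())
p=robot.read_camera("wrist");K=p["mtx"];W=T@p["hand_eye"]
np.savez("w2.npz",f=p["frame"],K=K,W=W,T=T)
d=np.load("w1.npz")
# ear seeds from w1 carried over by world pose
hs=[]
for uv in((236,149),(297,213)):
    q=proj(ray(uv,K,d["W"],8),K,W); h=hole(p["frame"],q,8); hs.append(ray(h,K,W,8)); print(q,h,hs[-1])
m=(hs[0]+hs[1])/2;e=hs[0]-hs[1];print("mid",m,"span",np.linalg.norm(e),"ang",np.degrees(np.arctan2(e[1],e[0])))
for t,z in(("section_center",30),("section_top",48)):
  for q in robot.place_of(p,t): print(t,q["uv"],q["confidence"],ray(q["uv"],K,W,z))
T,s=tool();print(T[:3,3],goto(T,[m[0],m[1],80],-100))
cv2.imwrite("pics/w2.png",cv2.resize(p["frame"][100:280,180:380,::-1],None,fx=3,fy=3,interpolation=cv2.INTER_CUBIC))
E
```

```text
2.4 [[-0.173, -0.0, 0.985, 467.4], [-0.985, 0.0, -0.173, 225.928], [-0.0, -1.0, -0.0, 182.176], [0.0, 0.0, 0.0, 1.0]] 0.023896121427724435
[238.20711804 150.48065164] [236.02659995 149.7835133 ] [453.07099349 255.23016105   8.        ]
[298.57737383 214.71862374] [296.72753433 213.72538179] [501.19934076 180.74879483   8.        ]
mid [477.13516712 217.98947794   8.        ] span 88.67813555210952 ang 122.8697241436786
section_center [267.7, 187.8] 0.87 [476.92297705 219.34281036  30.        ]
section_top [266.4, 196.5] 0.74 [474.79142457 217.15175423  48.        ]
[466.84235419 227.0815671  182.34269913] (array([  7.3, 102.3,  11.7]), array([ 0.   ,  0.003, -0.001]))
```

View pics/w2.png

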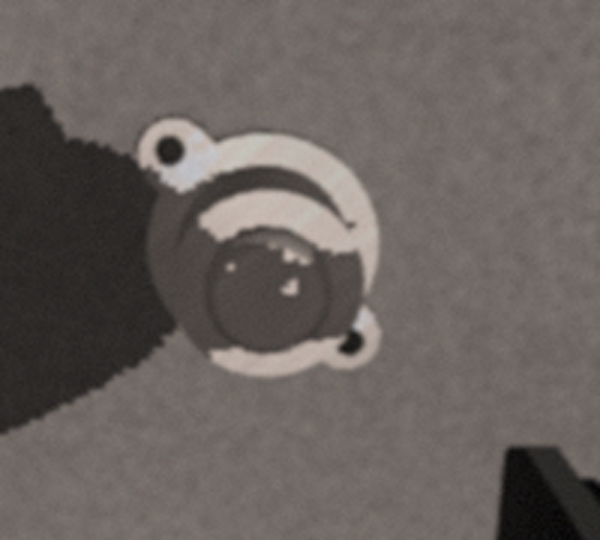

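The crop shows the section body clearly, with ear holes at crop (170,150) and (349,343). Descending on it.

{"name": "move_arm", "arguments": {"motion": [[[7,30,11.5,0,0.003,0],[7,60,11.5,0,0.003,0],[7,90,11.5,0,0.003,0],[7,110,11.5,0,0.003,0],[7,125,11.5,0,0.003,0],[7,135,11.5,0,0.003,0],[7,141,11.5,0,0.003,0],[7,144,11.5,0,0.003,0],[7,144,11.5,0,0.003,0],[7,144,11.5,0,0.003,0]]]}}

```text
time_s: 3.55
position: [478.1, 216.9, 38.8]
orientation: [-1.119, 1.339, -1.339]
wrist_force: [-0.2, 0.3, 0.5]
opening: 0.998
```

{"name": "move_arm", "arguments": {"motion": [[[0,0,0,0,0,0],[0,0,0,0,0,0],[0,0,0,0,0,0],[0,0,0,0,0,0],[0,0,0,0,0,0],[0,0,0,0,0,0],[0,0,0,0,0,0],[0,0,0,0,0,0],[0,0,0,0,0,0],[0,0,0,0,0,0]]], "grip": 1, "force": 50}}

```text
time_s: 4.55
position: [477.8, 216.8, 38.8]
orientation: [-1.119, 1.339, -1.339]
wrist_force: [-2.0, -0.2, 5.7]
opening: 0.645
```

{"name": "move_arm", "arguments": {"motion": [[[0,-20,0,0,0,0],[0,-60,0,0,0,0],[20,-100,9,0,-0.1,0],[60,-130,26,0,-0.25,0],[100,-161,44,0,-0.4,0],[145,-161,64,0,-0.54,0],[185,-161,81,0,-0.68,0],[215,-161,94,0,-0.8,0],[230,-161,101,0,-0.862,0],[237,-161,104,0,-0.862,0]]]}}

```text
time_s: 5.55
position: [537.8, -37.8, 199.1]
orientation: [-1.458, 0.695, -0.694]
wrist_force: [-0.0, 1.0, -3.8]
opening: 0.642
```

```bash
python3 - <<'E'
from h import *
for i in range(4): robot.read_camera("wrist")
T,s=tool();print(s["time_s"],np.round(T,3).tolist(),np.abs(s["qd"]).max(),s["opening"])
p=robot.read_camera("wrist");K=p["mtx"];W=T@p["hand_eye"]
np.savez("w3.npz",f=p["frame"],K=K,W=W,T=T,H=p["hand_eye"])
cv2.imwrite("pics/w3.png",cv2.resize(p["frame"][:,:,::-1],None,fx=1.5,fy=1.5,interpolation=cv2.INTER_CUBIC))
for t,z in(("base_seat",50),("section_top",0)):
  for q in robot.place_of(p,t): print(t,q["uv"],q["confidence"],ray(q["uv"],K,W,z))
E
```

```text
5.75 [[0.632, -0.001, 0.775, 537.739], [-0.775, 0.001, 0.632, -33.573], [-0.001, -1.0, -0.0, 198.899], [0.0, 0.0, 0.0, 1.0]] 0.01470451030850804 0.6400892103377833
base_seat [255.1, 113.8] 0.94 [496.77530484  12.48462509  50.        ]
base_seat [141.0, 229.6] 0.81 [ 480.22488739 -137.41004512   50.        ]
base_seat [254.8, 257.8] 0.19 [582.03282297 -92.75100853  50.        ]
section_top [254.2, 283.4] 0.95 [ 620.32376776 -141.35436386    0.        ]
```

View pics/w3.png

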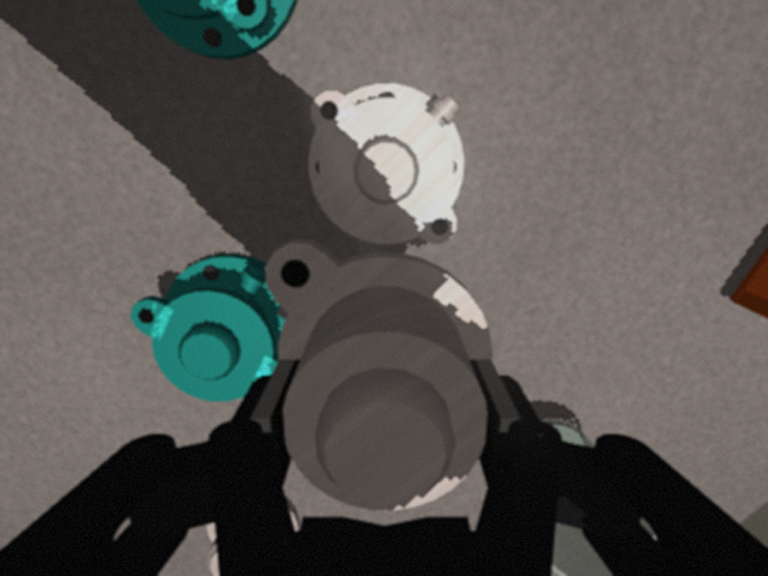

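The picture (1.5x) shows the base with ear holes at (328,111) and (440,227) and its spigot at (386,169). The held section's spigot is at (385,432), and its visible ear hole is at (295,273).

```bash
python3 - <<'E'
from h import *
d=np.load("w3.npz");f,K,W,T,H=[d[k] for k in("f","K","W","T","H")]
a=hole(f,(218.7,74),6);b=hole(f,(293.3,151.3),6);print("holes",a,b)
A=ray(a,K,W,50);B=ray(b,K,W,50);e=A-B
sp=ray((257.3,112.7),K,W,62)
print("base mid",(A+B)/2,"span",np.linalg.norm(e),"ang",np.degrees(np.arctan2(e[1],e[0])),"spigot",sp)
# held section, tool frame heights: underside at TCP z-38.8
zu=T[2,3]-38.8
c=hole(f,(196.7,182),12);E=ray(c,K,W,zu+8);S=ray((256.7,288),K,W,zu+60)
print("sec ear",c,E,"sec axis",S,"in tool",T[:3,:3].T@(S-T[:3,3]),"r",np.linalg.norm((E-S)[:2]),"ang",np.degrees(np.arctan2(*(E-S)[[1,0]])))
g=cv2.cvtColor(f,cv2.COLOR_RGB2GRAY)
cv2.imwrite("pics/w3c.png",cv2.createCLAHE(3,(4,4)).apply(cv2.resize(g[150:350,170:350],None,fx=3,fy=3,interpolation=cv2.INTER_CUBIC)))
E
```

```text
holes [219.8569047   72.64295638] [295. 149.]
base mid [498.32954117  15.44670389  50.        ] span 88.31744722676027 ang 174.75129624477714 spigot [497.26915016  14.74507486  62.        ]
sec ear [196.36432853 181.92526935] [491.58794733 -26.84122773 168.0994562 ] sec axis [531.15932486 -27.76981697 220.0994562 ] in tool [ -8.67951238 -21.18994081  -1.4390343 ] r 39.58227125556754 ang 178.65573337440563
```

View pics/w3c.png

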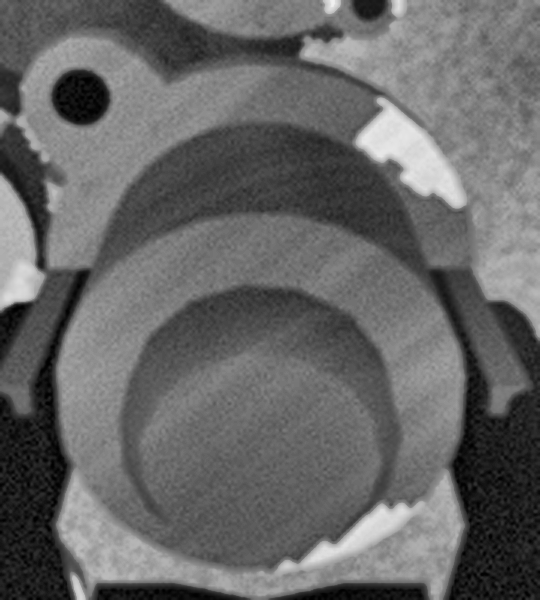

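```bash
cat >> h.py <<'E'
def hole2(f,uv,r=5):
    g=cv2.GaussianBlur(cv2.cvtColor(f,cv2.COLOR_RGB2GRAY).astype(float),(0,0),0.8)
    u,v=np.round(uv).astype(int)
    for _ in range(3):
        w=g[v-r:v+r+1,u-r:u+r+1]; yy,xx=np.mgrid[-r:r+1,-r:r+1]; m=xx**2+yy**2<=r*r
        lo=w[m].min(); t=np.clip(lo+0.5*(np.median(w[m])-lo)-w,0,None)*m
        c=np.array([u+(t*xx).sum()/t.sum(),v+(t*yy).sum()/t.sum()]); u,v=np.round(c).astype(int)
    return c
from scipy.optimize import least_squares
def fit_disc(K,W,pts,x0,z0,free_z=True,holes=()):
    """pts: (u,v,radius,height over underside). returns axis x,y,z of the underside"""
    def res(q):
        P0=[]
        for u,v,r,h in pts:
            X=ray((u,v),K,W,q[2]+h); P0.append(np.hypot(*(X[:2]-q[:2]))-r)
        return np.r_[P0,(q[2]-z0)*(0.3 if free_z else 1e3)]
    return least_squares(res,[*x0,z0])
E
python3 - <<'E'
from h import *
d=np.load("w3.npz");f,K,W,T,H=[d[k] for k in("f","K","W","T","H")]
a=hole2(f,(218.7,74));b=hole2(f,(293.3,151.3));print("holes",a,b)
A=ray(a,K,W,50);B=ray(b,K,W,50);e=A-B
print("base mid",(A+B)/2,"span",np.linalg.norm(e),"ang",np.degrees(np.arctan2(e[1],e[0])))
P=[(308,165),(464,165),(386,83),(386,243),(445,110)]
r=fit_disc(K,W,[(u/1.5,v/1.5,38,50) for u,v in P],(498,15),0,False);print("base flange",r.x,r.fun)
zu=T[2,3]-38.8
L=[(261,212,28,48),(57,385,28,48),(465,385,28,48),(262,572,28,48),(140,455,15,60),(382,455,15,60),(258,350,15,60)]
r=fit_disc(K,W,[(170+u/3,150+v/3,q,h) for u,v,q,h in L],(535,-30),zu);S=r.x;print("sec",S,zu,np.round(r.fun,2))
S3=np.r_[S[:2],S[2]+8]
E=ray((170+80/3,150+97/3),K,W,S[2]+8);v=E-S3
print("tool",T[:3,:3].T@(S-T[:3,3]),"ear r",np.hypot(*v[:2]),"ang",np.degrees(np.arctan2(v[1],v[0])), "tool yaw",np.degrees(np.arctan2(T[1,0],T[0,0])))
# same with z fixed
r=fit_disc(K,W,[(170+u/3,150+v/3,q,h) for u,v,q,h in L],(535,-30),zu,False);print("zfix",T[:3,:3].T@(r.x-T[:3,3]),np.round(r.fun,2))
E
```

```text
holes [220.65333252  71.85313326] [294.33960423 149.36140873]
base mid [498.28056764  15.58788266  50.        ] span 88.09246460059124 ang 173.77045852736322
base flange [4.97111348e+02 1.69752782e+01 4.05347070e-06] [6.72108192e+00 4.26441293e+00 3.84414986e+00 6.35159781e+00
 3.74771891e+00 4.05347070e-03]
sec [535.60994708 -33.03228749 159.54419103] 160.09945620334082 [ 0.03 -0.29 -0.27  0.29 -0.04 -0.05  0.32 -0.17]
tool [-1.72035107 39.35750111 -1.30074112] ear r 44.17154524725695 ang 172.28812285701744 tool yaw -50.82170464297864
zfix [-2.06643009 38.80262573 -1.30245992] [-0.09 -0.43 -0.4   0.12 -0.12 -0.14  0.3  -0.  ]
```

```bash
python3 - <<'E'
from h import *
f=np.load("w3.npz")["f"]
g=cv2.cvtColor(f,cv2.COLOR_RGB2GRAY)
g=cv2.resize(g[50:170,200:320],None,fx=5,fy=5,interpolation=cv2.INTER_CUBIC)
cv2.imwrite("pics/w3b.png",cv2.createCLAHE(3,(4,4)).apply(g))
E
```

```text
(no output)
```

View pics/w3b.png

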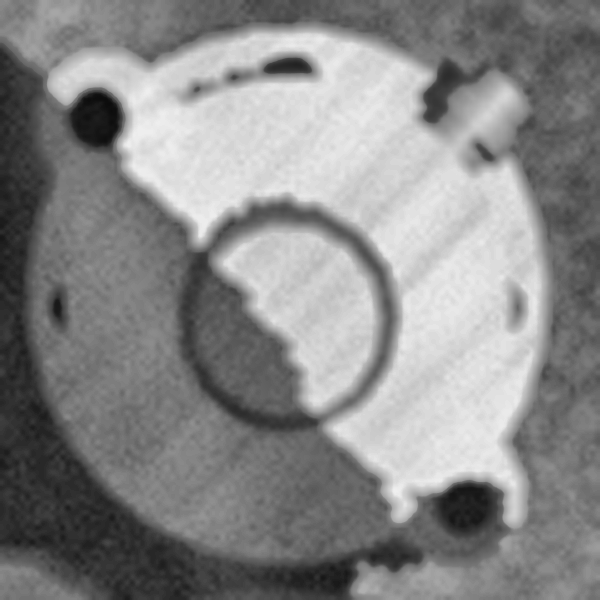

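Enlarged base: ear holes at crop (96,117) and (466,506), spigot ring centre (290,316), nozzle at upper right, square to the ears.

```bash
python3 - <<'E'
from h import *
d=np.load("w3.npz");f,K,W,T,H=[d[k] for k in("f","K","W","T","H")]
px=lambda x,y:(200+(x+.5)/5-.5,50+(y+.5)/5-.5)
A=ray(px(96,117),K,W,50);B=ray(px(466,506),K,W,50);e=A-B;M=(A+B)/2
print("base mid",M,"span",np.linalg.norm(e),"ang",np.degrees(np.arctan2(e[1],e[0])))
for zz in(58,62):
  L=[px(180,316),px(400,316),px(290,200),px(290,432)];print(zz,ray(np.mean(L,0),K,W,zz))
E
```

```text
base mid [497.85732189  13.87542683  50.        ] span 88.53545301520505 ang 173.70216205197164
58 [497.63186096  14.7046756   58.        ]
62 [497.50437649  14.8368971   62.        ]
```

{"name": "move_arm", "arguments": {"motion": [[[-20,10,0,0,-0.01,0],[-45,30,0.5,0,-0.024,0],[-58,55,0.6,0,-0.024,0],[-60.7,75,0.6,0,-0.024,0],[-60.7,85,0.6,0,-0.024,0],[-60.7,91,0.6,0,-0.024,0],[-60.7,94,0.6,0,-0.024,0],[-60.7,94,0.6,0,-0.024,0],[-60.7,94,0.6,0,-0.024,0],[-60.7,94,0.6,0,-0.024,0]]]}}

```text
time_s: 6.9
position: [500.7, 12.2, 105.8]
orientation: [-1.463, 0.673, -0.675]
wrist_force: [-0.1, -0.4, -3.2]
opening: 0.641
```

```bash
python3 - <<'E'
from h import *
T,s=tool();print(s["time_s"],T[:3,3],np.degrees(np.arctan2(T[1,0],T[0,0])),s["wrist_force"],s["wrist_torque"])
off=T[:3,:3]@np.array([-1.9,0,-1.3]);a=T[:3,3]+off
print("sec axis",a,goto(T,T[:3,3]+np.r_[np.array([497.7,14.4])-a[:2],0],-49.4))
E
```

```text
6.9 [500.73619741  12.20293542 105.79154861] -49.46504219004968 [-0.09646473 -0.4144448  -3.24585589] [ 0.00036396 -0.00032616 -0.01536152]
sec axis [498.51335362  12.80206778 105.78912573] (array([-1.7, -0. ,  0.4]), array([-0.001, -0.001,  0.001]))
```

{"name": "move_arm", "arguments": {"motion": [[[-1,0,0.3,0,0,0],[-1.5,2,0.4,0,0,0],[-1.5,4,0.4,0,0,0],[-1.5,6,0.4,0,0,0],[-1.5,8,0.4,0,0,0],[-1.5,10,0.4,0,0,0],[-1.5,11,0.4,0,0,0],[-1.5,12,0.4,0,0,0],[-1.5,12,0.4,0,0,0],[-1.5,12,0.4,0,0,0]]]}}

```text
time_s: 7.9
position: [499.6, 13.7, 93.2]
orientation: [-1.464, 0.674, -0.674]
wrist_force: [-0.2, 0.6, -4.7]
opening: 0.641
```

{"name": "move_arm", "arguments": {"motion": [[[0,0.6,0,0,0,0],[0,1.2,0,0,0,0],[0,1.8,0,0,0,0],[0,2.4,0,0,0,0],[0,3,0,0,0,0],[0,3.5,0,0,0,0],[0,4,0,0,0,0],[0,4.3,0,0,0,0],[0,4.3,0,0,0,0],[0,4.3,0,0,0,0]]]}}

```text
time_s: 8.9
position: [499.6, 13.7, 88.9]
orientation: [-1.464, 0.674, -0.674]
wrist_force: [0.1, 0.0, -3.1]
opening: 0.645
```

{"name": "move_arm", "arguments": {"motion": [[[0,0.2,0,0,0,0],[0,0.4,0,0,0,0],[0,0.6,0,0,0,0],[0,0.8,0,0,0,0],[0,1,0,0,0,0],[0,1.2,0,0,0,0],[0,1.4,0,0,0,0],[0,1.4,0,0,0,0],[0,1.4,0,0,0,0],[0,1.4,0,0,0,0]]]}}

```text
time_s: 9.9
position: [499.6, 13.8, 88.8]
orientation: [-1.463, 0.674, -0.674]
wrist_force: [-6.6, -0.4, 19.6]
opening: 0.641
```

{"name": "move_arm", "arguments": {"motion": [[[0,-0.4,0,0,0,0],[0,-0.8,0,0,0,0],[0,-0.9,0,0,0,0],[0,-0.9,0,0,0,0],[0,-0.9,0,0,0,0],[0,-0.9,0,0,0,0],[0,-0.9,0,0,0,0],[0,-0.9,0,0,0,0],[0,-0.9,0,0,0,0],[0,-0.9,0,0,0,0]]], "grip": -1}}

```text
time_s: 10.9
position: [499.6, 13.8, 88.4]
orientation: [-1.464, 0.674, -0.674]
wrist_force: [-0.0, 0.1, 0.5]
opening: 0.998
```

{"name": "move_arm", "arguments": {"motion": [[[0,-10,0,0,0,0],[0,-30,0,0,0,0],[0,-60,0,0,0,0],[0,-90,0,0,0,0],[0,-115,0,0,0,0],[0,-130,0,0,0,0],[0,-135,0,0,0,0],[0,-135,0,0,0,0],[0,-135,0,0,0,0],[0,-135,0,0,0,0]]]}}

```text
time_s: 11.9
position: [499.0, 13.7, 222.5]
orientation: [-1.465, 0.675, -0.673]
wrist_force: [-0.9, -0.2, -0.5]
opening: 1.002
```

```bash
python3 - <<'E'
from h import *
for i in range(2): robot.read_camera("wrist")
T,s=tool();print(s["time_s"],np.round(T,3).tolist(),np.abs(s["qd"]).max(),s["opening"],s["wrist_force"])
p=robot.read_camera("wrist");K=p["mtx"];W=T@p["hand_eye"]
np.savez("w4.npz",f=p["frame"],K=K,W=W,T=T,H=p["hand_eye"])
c=proj(np.array([497.7,14.4,98]),K,W);print(c)
u,v=np.round(c).astype(int)-[90,75]; u=max(u,0);v=max(v,0);print("crop origin",u,v)
g=cv2.cvtColor(p["frame"],cv2.COLOR_RGB2GRAY)[v:v+150,u:u+180]
cv2.imwrite("pics/w4.png",cv2.createCLAHE(3,(4,4)).apply(cv2.resize(g,None,fx=4,fy=4,interpolation=cv2.INTER_CUBIC)))
for q in robot.place_of(p,"section_top"): print(q["uv"],q["confidence"],ray(q["uv"],K,W,98))
E
```

```text
12.0 [[0.65, -0.001, 0.76, 499.147], [-0.76, -0.0, 0.65, 13.703], [-0.001, -1.0, -0.001, 222.644], [0.0, 0.0, 0.0, 1.0]] 0.00475848419492585 0.9981474379765837 [-0.56198083 -0.45821753 -0.01381665]
[257.70170752 190.69961388]
crop origin 168 116
[255.7, 190.9] 0.77 [496.56236199  13.1979665   98.        ]
```

View pics/w4.png

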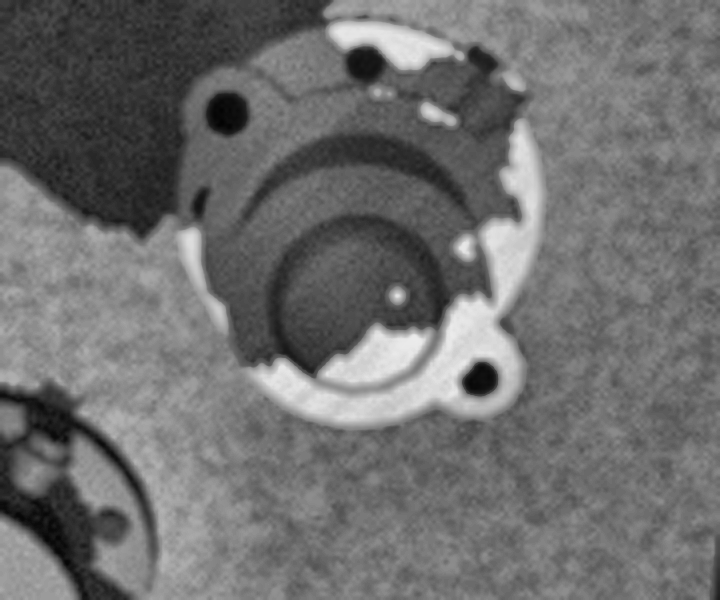

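The section is seated and no base ear sticks out beside its ears. Its holes are at crop (227,112) and (480,378), its spigot ring at (357,300). Measuring it and planning the move to the cap.

```bash
python3 - <<'E'
from h import *
d=np.load("w4.npz");K,W=d["K"],d["W"]
px=lambda x,y:(168+(x+.5)/4-.5,116+(y+.5)/4-.5)
A=ray(px(227,112),K,W,58);B=ray(px(480,378),K,W,58);e=A-B
print((A+B)/2,np.linalg.norm(e),np.degrees(np.arctan2(e[1],e[0])))
print("spigot",ray(px(357,303),K,W,108))
T,s=tool();print(goto(T,[595,-280,172],-105))
E
```

```text
[497.00402476  14.43614588  58.        ] 88.17003387754784 173.29476600548966
spigot [495.57537388  15.82813753 108.        ]
(array([ 285.4,   50.9, -118.2]), array([0.001, 0.97 , 0.   ]))
```

{"name": "move_arm", "arguments": {"motion": [[[40,0,-17,0,0.12,0],[85,0,-35,0,0.25,0],[130,5,-54,0,0.38,0],[175,10,-72,0,0.5,0],[215,20,-90,0,0.62,0],[250,35,-104,0,0.75,0],[270,45,-112,0,0.88,0],[285,51,-118,0,0.97,0],[285,51,-118,0,0.97,0],[285,51,-118,0,0.97,0]]]}}

```text
time_s: 13.1
position: [595.0, -279.2, 171.9]
orientation: [-1.075, 1.399, -1.398]
wrist_force: [0.2, 0.5, 0.5]
opening: 1.002
```

```bash
python3 - <<'E'
from h import *
for i in range(3): robot.read_camera("wrist")
T,s=tool();print(s["time_s"],np.round(T,3).tolist(),np.abs(s["qd"]).max(),s["opening"])
p=robot.read_camera("wrist");K=p["mtx"];W=T@p["hand_eye"]
np.savez("w5.npz",f=p["frame"],K=K,W=W,T=T,H=p["hand_eye"])
for q in robot.place_of(p,"cap_center"): print(q["uv"],q["confidence"],ray(q["uv"],K,W,30))
c=np.array(q["uv"]);c=proj(np.array([595,-280,20]),K,W);print(c)
u,v=np.maximum(np.round(c).astype(int)-[75,75],0);print("crop origin",u,v)
g=cv2.cvtColor(p["frame"],cv2.COLOR_RGB2GRAY)[v:v+150,u:u+150]
cv2.imwrite("pics/w5.png",cv2.createCLAHE(3,(4,4)).apply(cv2.resize(g,None,fx=4,fy=4,interpolation=cv2.INTER_CUBIC)))
E
```

```text
13.25 [[-0.256, 0.001, 0.967, 595.491], [-0.967, 0.001, -0.256, -278.292], [-0.001, -1.0, 0.0, 172.781], [0.0, 0.0, 0.0, 1.0]] 0.004701225881945382 1.001351391011851
[256.3, 188.1] 0.69 [ 595.31726834 -280.57815589   30.        ]
[255.79583512 184.51580017]
crop origin 181 110
```

View pics/w5.png

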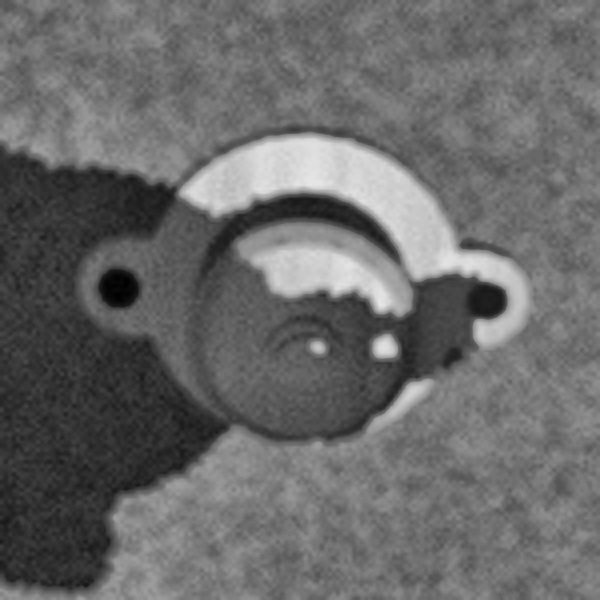

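The cap has ear holes at crop (119,288) and (487,299).

```bash
python3 - <<'E'
from h import *
d=np.load("w5.npz");K,W,T=d["K"],d["W"],d["T"]
px=lambda x,y:(181+(x+.5)/4-.5,110+(y+.5)/4-.5)
A=ray(px(119,288),K,W,8);B=ray(px(487,299),K,W,8);e=A-B;m=(A+B)/2
print(m,np.linalg.norm(e),np.degrees(np.arctan2(e[1],e[0])))
print("axis in tool",T[:3,:3].T@(m-T[:3,3]),"tool yaw",np.degrees(np.arctan2(T[1,0],T[0,0])))
E
```

```text
[ 595.10357983 -281.95987574    8.        ] 87.54258420159206 163.3813064299915
axis in tool [  3.7843325  164.77773571   0.50892387] tool yaw -104.86071043988677
```

{"name": "move_arm", "arguments": {"motion": [[[2,20,1,0,0,0],[3.5,55,1.8,0,0,0],[3.5,85,1.8,0,0,0],[3.5,108,1.8,0,0,0],[3.5,122,1.8,0,0,0],[3.5,130,1.8,0,0,0],[3.5,134.5,1.8,0,0,0],[3.5,134.5,1.8,0,0,0],[3.5,134.5,1.8,0,0,0],[3.5,134.5,1.8,0,0,0]]]}}

```text
time_s: 14.35
position: [596.6, -283.6, 38.9]
orientation: [-1.073, 1.398, -1.401]
wrist_force: [0.9, 0.2, 1.3]
opening: 0.999
```

{"name": "move_arm", "arguments": {"motion": [[[0,0,0,0,0,0],[0,0,0,0,0,0],[0,0,0,0,0,0],[0,0,0,0,0,0],[0,0,0,0,0,0],[0,0,0,0,0,0],[0,0,0,0,0,0],[0,0,0,0,0,0],[0,0,0,0,0,0],[0,0,0,0,0,0]]], "grip": 1, "force": 50}}

```text
time_s: 15.35
position: [596.2, -283.4, 38.4]
orientation: [-1.073, 1.399, -1.4]
wrist_force: [-0.9, 0.2, 5.8]
opening: 0.572
```

{"name": "move_arm", "arguments": {"motion": [[[0,-15,0,0,0,0],[0,-50,0,0,0,0],[-5,-95,-4,0,0,0],[-25,-135,-20,0,-0.03,0],[-50,-165,-40,0,-0.06,0],[-80,-185,-65,0,-0.1,0],[-115,-191,-93,0,-0.13,0],[-150,-191,-121,0,-0.16,0],[-180,-191,-146,0,-0.175,0],[-199,-191,-161,0,-0.175,0]]]}}

```text
time_s: 16.35
position: [490.4, -46.7, 229.4]
orientation: [-1.167, 1.272, -1.269]
wrist_force: [0.8, 0.8, -3.0]
opening: 0.571
```

```bash
python3 - <<'E'
from h import *
for i in range(4): robot.read_camera("wrist")
T,s=tool();print(s["time_s"],np.round(T,3).tolist(),np.abs(s["qd"]).max(),s["opening"],s["wrist_force"])
p=robot.read_camera("wrist");K=p["mtx"];W=T@p["hand_eye"]
np.savez("w6.npz",f=p["frame"],K=K,W=W,T=T,H=p["hand_eye"])
g=cv2.cvtColor(p["frame"],cv2.COLOR_RGB2GRAY)
u,v=156,40
g=g[v:v+300,u:u+200]
cv2.imwrite("pics/w6.png",cv2.createCLAHE(3,(4,4)).apply(cv2.resize(g,(400,600),interpolation=cv2.INTER_CUBIC)))
print(proj(np.array([497,14.5,98]),K,W))
for q in robot.place_of(p,"section_top"): print(q["uv"],q["confidence"],ray(q["uv"],K,W,98))
E
```

```text
16.55 [[-0.086, 0.001, 0.996, 492.068], [-0.996, 0.0, -0.086, -49.306], [-0.0, -1.0, 0.001, 229.55], [0.0, 0.0, 0.0, 1.0]] 0.029163585372508346 0.573733268945118 [-0.08698779 -0.29528778 -2.60811755]
[255.51427882 110.7361644 ]
[258.0, 110.6] 0.68 [498.94604938  14.4362378   98.        ]
```

View pics/w6.png

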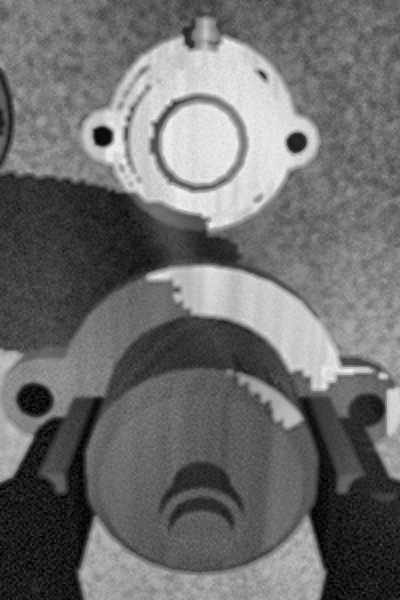

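In this 2x crop the section's ear holes are at (102,136) and (296,142), with its spigot at (199,141). The held cap's ear holes are at (34,400) and (367,409).

```bash
python3 - <<'E'
from h import *
d=np.load("w6.npz");f,K,W,T=d["f"],d["K"],d["W"],d["T"]
px=lambda x,y:(156+(x+.5)/2-.5,40+(y+.5)/2-.5)
def pair(a,b,z):
    A=ray(a,K,W,z);B=ray(b,K,W,z);e=A-B;m=(A+B)/2;print(m,np.linalg.norm(e),np.degrees(np.arctan2(e[1],e[0])));return m
for o in(0,1):
    P=[px(102,136),px(296,142),px(34,400),px(367,409)]
    if o: P=[hole2(f,q,r) for q,r in zip(P,(5,5,10,8))];print(np.round(P,1).tolist(),[np.round(px(*k),1) for k in((102,136),(296,142),(34,400),(367,409))])
    m=pair(P[0],P[1],58);zc=229.55-38.4+8;c=pair(P[2],P[3],zc)
    print("cap in tool",T[:3,:3].T@(c-T[:3,3]),"shift",T[:3,:3].T@(m-c))
s=ray(px(199,141.5),K,W,107);print("spigot",s)
L=[(86,470,25,42),(319,470,25,42),(202,367,24,46)]
r=fit_disc(K,W,[(*px(u,v),q,h) for u,v,q,h in L],(495,-47),zc-8,False);print("cap body",r.x,r.fun)
E
```

```text
[496.7396864   14.21442963  58.        ] 87.98559951829228 173.3834719775525
[492.08658916 -48.43969986 199.15      ] 88.2231048486872 173.36119579518044
cap in tool [-0.85545437 30.39985633 -0.07753426] shift [-62.78000789 141.16819104  -0.85217548]
[[206.4, 107.8], [303.5, 110.9], [173.2, 239.8], [344.0, 244.1]] [array([206.8, 107.8]), array([303.8, 110.8]), array([172.8, 239.8]), array([339.2, 244.2])]
[496.45072819  14.14790582  58.        ] 88.15070148668896 173.33829346491135
[493.48045005 -48.51378666 199.15      ] 90.50607717140582 173.46720095040163
cap in tool [-0.90146477 30.40087806  1.31753529] shift [-62.64287972 141.16693819  -2.52941477]
spigot [496.86178203  15.04747593 107.        ]
cap body [492.63842786 -45.6690028  191.14999984] [-3.51673850e-01 -3.51888874e-01 -3.53388764e-02 -1.59258263e-04]
```

{"name": "move_arm", "arguments": {"motion": [[[-20,5,-0.3,0,0,0],[-45,15,-0.6,0,0,0],[-58,35,-0.8,0,0,0],[-63,52,-0.9,0,0,0],[-63,65,-0.9,0,0,0],[-63,73,-0.9,0,0,0],[-63,77,-0.9,0,0,0],[-63,77,-0.9,0,0,0],[-63,77,-0.9,0,0,0],[-63,77,-0.9,0,0,0]]]}}

```text
time_s: 17.65
position: [497.2, 13.2, 152.5]
orientation: [-1.166, 1.273, -1.274]
wrist_force: [0.2, 1.0, -1.5]
opening: 0.57
```

```bash
python3 - <<'E'
from h import *
d=np.load("w6.npz");T0=d["T"];print(d["H"].round(3).tolist())
P=T0[:3,3]+T0[:3,:3]@np.array([-63,0,-.87])
T,s=tool();print(s["time_s"],T[:3,3],s["wrist_force"],goto(T,[P[0],P[1],T[2,3]],-94.95))
E
```

```text
[[-0.0, -0.954, -0.299, -74.032], [-0.0, 0.299, -0.954, -117.411], [1.0, -0.0, -0.0, -0.088], [0.0, 0.0, 0.0, 1.0]]
17.65 [497.16431214  13.21299673 152.50803985] [ 0.18522679  0.99638692 -1.47376743] (array([-0.3, -0. , -0.6]), array([-0.001, -0.001, -0.   ]))
```

{"name": "move_arm", "arguments": {"motion": [[[-0.3,0,-0.5,0,0,0],[-0.3,2,-0.5,0,0,0],[-0.3,4,-0.5,0,0,0],[-0.3,6,-0.5,0,0,0],[-0.3,8,-0.5,0,0,0],[-0.3,9.5,-0.5,0,0,0],[-0.3,11,-0.5,0,0,0],[-0.3,12,-0.5,0,0,0],[-0.3,12,-0.5,0,0,0],[-0.3,12,-0.5,0,0,0]]]}}

```text
time_s: 18.65
position: [496.3, 13.8, 139.9]
orientation: [-1.167, 1.273, -1.273]
wrist_force: [-0.4, 0.1, -1.9]
opening: 0.575
```

Engaged without side force: the underside is near 101.5 and the seat is at 98.

{"name": "move_arm", "arguments": {"motion": [[[0,0.5,0,0,0,0],[0,1,0,0,0,0],[0,1.5,0,0,0,0],[0,2,0,0,0,0],[0,2.4,0,0,0,0],[0,2.8,0,0,0,0],[0,3.1,0,0,0,0],[0,3.4,0,0,0,0],[0,3.4,0,0,0,0],[0,3.4,0,0,0,0]]]}}

```text
time_s: 19.65
position: [496.2, 13.8, 136.5]
orientation: [-1.167, 1.273, -1.273]
wrist_force: [1.0, 0.4, -2.2]
opening: 0.567
```

{"name": "move_arm", "arguments": {"motion": [[[0,0.2,0,0,0,0],[0,0.4,0,0,0,0],[0,0.6,0,0,0,0],[0,0.8,0,0,0,0],[0,1,0,0,0,0],[0,1.2,0,0,0,0],[0,1.3,0,0,0,0],[0,1.3,0,0,0,0],[0,1.3,0,0,0,0],[0,1.3,0,0,0,0]]]}}

```text
time_s: 20.65
position: [496.3, 13.8, 136.3]
orientation: [-1.166, 1.273, -1.273]
wrist_force: [-5.6, -0.1, 16.6]
opening: 0.566
```

Seated with 17 N of contact force. Easing off, releasing and rising.

{"name": "move_arm", "arguments": {"motion": [[[0,-0.4,0,0,0,0],[0,-0.7,0,0,0,0],[0,-0.8,0,0,0,0],[0,-0.8,0,0,0,0],[0,-0.8,0,0,0,0],[0,-0.8,0,0,0,0],[0,-0.8,0,0,0,0],[0,-0.8,0,0,0,0],[0,-0.8,0,0,0,0],[0,-0.8,0,0,0,0]]], "grip": -1}}

```text
time_s: 21.65
position: [496.3, 13.8, 136.0]
orientation: [-1.167, 1.273, -1.273]
wrist_force: [-0.1, 0.3, 0.5]
opening: 1.001
```

{"name": "move_arm", "arguments": {"motion": [[[0,-10,0,0,0,0],[0,-30,0,0,0,0],[0,-60,0,0,0,0],[0,-90,0,0,0,0],[0,-115,0,0,0,0],[10,-130,0,0,0,0],[30,-135,0,0,0,0],[50,-135,0,0,0,0],[60,-135,0,0,0,0],[60,-135,0,0,0,0]]]}}

```text
time_s: 22.65
position: [490.7, -47.4, 271.4]
orientation: [-1.165, 1.275, -1.275]
wrist_force: [0.6, 0.1, 0.1]
opening: 0.998
```

```bash
python3 - <<'E'
from h import *
for i in range(3): robot.read_camera("wrist")
T,s=tool();print(s["time_s"],T[:3,3],s["opening"],s["wrist_force"])
p=robot.read_camera("wrist");K=p["mtx"];W=T@p["hand_eye"]
q=robot.read_camera("scene")
np.savez("w7.npz",f=p["frame"],K=K,W=W)
u,v=np.maximum(np.round(proj(np.array([497,14.5,110]),K,W)).astype(int)-[75,85],0);print("origin",u,v)
a=cv2.resize(p["frame"][v:v+150,u:u+150,::-1],(600,600),interpolation=cv2.INTER_CUBIC)
S=proj(np.array([497,14.5,80]),q["mtx"],q["world_from_camera"]);x,y=np.round(S).astype(int)
b=cv2.resize(q["frame"][y-75:y+75,x-25:x+25,::-1],(200,600),interpolation=cv2.INTER_CUBIC)
cv2.imwrite("pics/w7.png",np.hstack([a,b]))
E
```

```text
22.8 [491.04553031 -45.00351349 270.91312406] 0.9964194882838158 [-0.0660277  -0.10136858 -0.14063846]
origin 182 29
```

View pics/w7.png

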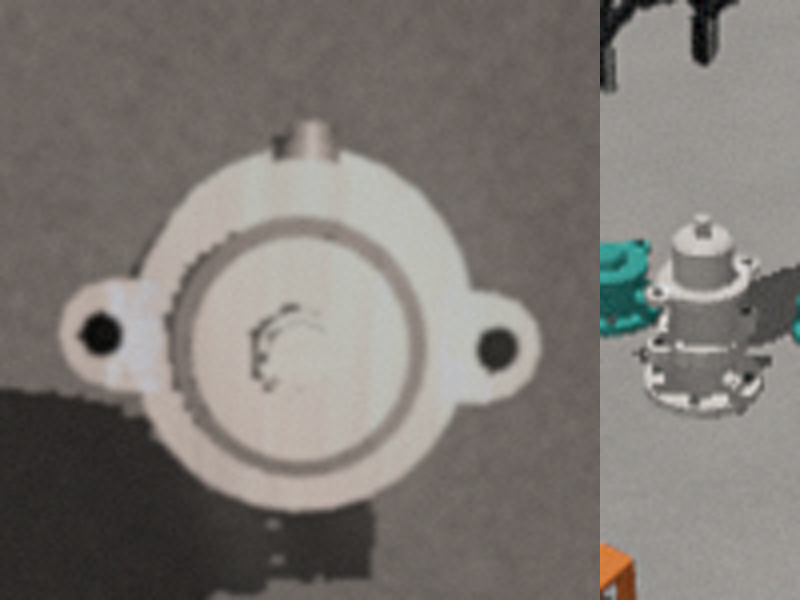

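The cap sits level and its ears (holes at (101,334) and (497,349)) cover those below. The side view shows a straight stack. Final angle check, then hand-in.

```bash
python3 - <<'E'
from h import *
d=np.load("w7.npz");K,W=d["K"],d["W"]
px=lambda x,y:(182+(x+.5)/4-.5,29+(y+.5)/4-.5)
A=ray(px(101,334),K,W,106);B=ray(px(497,349),K,W,106);e=A-B;ang=np.degrees(np.arctan2(e[1],e[0]))
print((A+B)/2,np.linalg.norm(e),ang)
if abs(ang-173.5)<2 and abs(np.linalg.norm(e)-88)<1.5: print("close",robot.close_job())
E
```

```text
[496.23010138  14.62445394 106.        ] 88.15376762976612 172.98613785955334
the job is handed in; nothing more can be done
close None
```

I set the section on the base and the cap on the section, then handed the job in at about 23 s of the 58 s allowed. Each part was lowered gently until it touched (about 20 N for the section, 17 N for the cap). I eased off before opening the gripper.

- **Alignment:** The last wrist pictures put the ear direction at 173.7° for the base, 173.3° for the section and 173.0° for the cap. All three axes are within about 1.5 mm of each other.
- **Seating:** Both parts stopped at the seated height, and the cap's ear-hole spacing measured at that height came out right (88.2 mm against about 88). The side view shows a straight stack.
- **Robot:** It was clear of everything, with the gripper open and the wrist force near zero.
- **Beaker, bottle and rack:** The arm's path stayed clear of them and I felt no unexpected contact. I did not measure their positions again at the end.

No final check failed. Two automatic measurements along the way disagreed with the pictures: the ear-hole finder in shadow, and a circle fit on the cap body. I used the hole positions read from enlarged crops instead.

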